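Unload the slide warmer with the spatula

ROBOT

A 6-joint arm with a two-finger parallel gripper is mounted at the origin on the work surface. World frame = base frame: x ahead of the robot, y to its left, z up, the work surface at z = 0. Lengths are in m, angles in rad, forces in N, time in s.
With the tool pointing down it reaches from about 0.35 to 1 m from the base axis. Payload 7.1 kg.
Tool frame: the origin (TCP) lies between the finger pads; the fingertips stand 22 mm ahead of it and the grasp point (between the pads) lies 3 mm ahead of it; x points along the fingers, y is the direction in which the jaws open and shut, and the axes are right-handed (so a half turn about x gives the same grasp; the last joint's range is limited). The gripper opens to 85 mm and grips with 20 to 120 N. Pads are 22 mm wide; open, the fingers measure 114 mm over their backs; the gripper's body (76 mm by 85 mm) begins 54 mm behind the grasp point. The pads swing forward as they close: fully open they stand 13 mm farther back than shut.
Start: joints at [-1.291, 0.423, 1.63, -0, 1.089, -0.019], TCP at [0.184, -0.597, 0.215] pointing down, gripper open.
Joint ranges: [-3, 3], [-0.9, 2.11], [0.09, 2.58], [-1.31, 4.45], [0.11, 2.69], [-2.54, 2.54]. Speed limits (rad/s): [2.39, 2.39, 3.01, 3.14, 3.14, 3.14].

INTERFACE

Orientations are given as a rotation vector (axis times angle).
In Python, from rig import manip gives the robot as it stands. The module is installed in compiled form; this text tells all that it offers. Calls block until the motion is done:
- manip.move_to(position, orientation): joint-space move of the TCP to a pose.
- manip.servo_line(position, orientation=None, rate=0.15): straight line of the TCP; orientation=None keeps the orientation; rate is the mean speed in m/s.
- manip.set_joints(angles): joint-space move.
- manip.command_gripper(opening, f_grip=None): finger opening in m; f_grip is the grip in N (None keeps the last); returns when the fingers have stopped.
- manip.hold(seconds).
- manip.solve_ik(position, orientation): joint angles nearest the present ones, or None.
- manip.camera(name): name is "scene" or "top" or "wrist"; returns a dict with "image" (384x512x3 uint8, red, green, blue), "fx", "fy", "cx", "cy" (pixels), "cam_to_world" (4x4, takes a point from camera to world coordinates); the wrist camera has in their place "mount" (4x4, takes a point from camera to tool coordinates, whose origin is the TCP and whose axes are the tool frame's). Camera axes: x right, y down, z forward; pixel columns grow to the right and rows downward; lengths in m; the calibration is good to about 2 mm. A picture is of the moment at which its call begins: read the wrist's pose just before it. There is no depth.
A pose or a line that the arm cannot do raises manip.IKError and nothing moves.
- manip.sign_off(): hands the job in, once; it reports no verdict.
Readings, each from a call of its own:
- manip.get_time(): time.
- manip.get_joint_positions(): joint angles.
- manip.get_joint_vel(): joint speeds.
- manip.get_tau(): joint torques, N m.
- manip.get_position(): TCP position.
- manip.get_ee_rot(): TCP orientation.
- manip.get_contact_force(): force on the tool from outside, world axes, zero at the start.
- manip.get_torque(): the same for the moment, N m.
- manip.get_width(): finger opening in m.
Only numpy, scipy, OpenCV 4.12 (cv2) and the standard library are available. Lean on these libraries where they do the work, as an engineer would, in place of code of your own. Each camera call takes 0.05 s, during which the arm holds its last target.

TASK

Take the spatula off its hooks and use it to move every slide tray from the warmer onto the cooling plate, so that each tray stands flat and wholly on the plate; the trays are hot, so lift them with the spatula from underneath and never touch them with the fingers. When all trays are on the cooling plate, switch the heater lever over to off and hang the spatula back level across both hooks. Leave the other things on the bench alone.

Things in the scene. Friction and masses are not known exactly. Their poses are not given: they have to be found in the camera images.
- tray1: Yellow slide tray, hot, ~130 g: plate 80 mm deep (x) by 66 mm wide (y), 4 mm thick, on two runners along x, 6 mm wide and 12 mm high, at its y edges; so a channel 54 mm wide and 12 mm high, open at both ends, runs under it along x. 18 mm high in all. Origin: centre of its underside (foot of the runners). Stands on the warmer. Three or four of the trays are present; an absent one reads None
- tray2: Green slide tray, the same as tray1 but for its colour
- tray3: Red slide tray, the same as tray1 but for its colour
- tray4: Blue slide tray, the same as tray1 but for its colour
- warmer: Slide warmer, fixed: white box 190 mm deep (x) by 360 mm wide (y), its dark flat top 45 mm above the bench. A metal kerb 8 mm wide and 8 mm high runs along its back (+x) and both side edges; the front (-x) edge is open. Origin: centre of its underside
- cooler: Cooling plate, fixed: aluminium slab 190 mm deep (x), 360 mm wide (y), flat top 20 mm above the bench, blue kerb 8 mm wide and high along its back (+x) and sides, open front. Four bays 100 x 78 mm outlined in blue, centred at y = -126, -42, +42 and +126 mm, x = 0. Origin: centre of its underside. Warmer left and plate right of the bench's middle, or the other way
- stand: Hook stand, fixed: foot 80 mm across, post 150 mm high, 18 mm thick, cross bar along y at 140 mm. From it two hooks, 8 mm thick, reach towards -x at y = -38 and +38 mm; their straight part (x = 0 to -85 mm) has its top at 144 mm, their tips turn up to 170 mm at x = -91 mm. The spatula's handle lies across both hooks along y, bottom at 144 mm. Origin: under the foot's centre
- spatula: Cranked spatula, 240 g: steel blade x = -42 to +36 mm, 38 mm wide, 3 mm thick; neck 20 mm wide straight up at its rear end (front face x = -42 mm); red handle backwards from the neck, x = -45 to -161 mm, 16 mm wide, 40 to 60 mm above the blade's underside. Origin on the blade's underside, x to the blade tip, z up. Centre of mass x = -92 mm. Starts level on the hooks, blade to the stand's +y
- spatula_grip (a point): Point at mid-height and mid-width of the spatula's handle, 100 mm behind and 50 mm above the origin of the spatula; when hanging it is midway between the hooks, where there is room to grip the handle from above (16 mm wide)
- switchbox: Heater switch box, fixed: grey box 70 x 60 x 30 mm with the heater's toggle lever on top. Origin: centre of its underside; x is the direction in which the lever swings to off
- heater (a joint): Toggle lever of the heater, rad: 0 on (leaning to -x of the switch box), 1.0 off (leaning over to +x); it stays where it is left and moves easily (push its tip)
- heater_tip (a point): Centre of the red ball, 26 mm wide, at the tip of the heater's lever; about 96 mm above the bench when on, on an arc of 50 mm radius about the pivot
- stain_bottle: Bystander, to be left alone: amber glass reagent bottle with black cap, 60 mm wide, 130 mm tall. Origin: centre of its underside
- jar: Bystander, to be left alone: white plastic jar with blue lid, 70 mm wide, 90 mm tall. Origin: centre of its underside
- petri: Bystander, to be left alone: clear stack of Petri dishes, 90 mm wide, 45 mm tall. Origin: centre of its underside
- slide_box: Bystander, to be left alone: blue plastic slide box 100 x 80 x 35 mm. Origin: centre of its underside
- mug: Bystander, to be left alone: white mug of 76 mm diameter and 90 mm height. Origin: centre of its underside
- weight: Bystander, to be left alone: small brass balance weight, 36 mm wide, 50 mm tall, between the switch box and the hook stand. Origin: centre of its underside
- wash_bottle: Bystander, to be left alone: white plastic bottle with red cap, 60 mm wide, 150 mm tall. Origin: centre of its underside
Mind the look-alikes: they are no part of the job. What is meant by the tray3 is not black, and is the smaller of those in its own colour. Of the things that look like the spatula, the largest one is meant.

How it is judged:
On the way, in this order (a step that is already met when the one before it is completed fails the run):
1. the spatula is lifted off its hooks, at least 4 cm up, with the heater still on (z of spatula_grip in the frame of stand above 0.195 m and value of joint heater below 0.5 rad), for 0.1 s.
2. every tray present stands flat and wholly on the cooling plate while the heater is still on (x of tray1 in the frame of cooler between -0.06 and 0.06 m and y of tray1 in the frame of cooler between -0.155 and 0.155 m and z of tray1 in the frame of cooler between 0.014 and 0.026 m and angle between each of tray1, tray2, tray3, tray4's own z axis and vertical below 0.08 rad and linear speed of each of tray1, tray2, tray3, tray4 below 0.02 m/s and x of tray2 in the frame of cooler between -0.06 and 0.06 m and y of tray2 in the frame of cooler between -0.155 and 0.155 m and z of tray2 in the frame of cooler between 0.014 and 0.026 m and x of tray3 in the frame of cooler between -0.06 and 0.06 m and y of tray3 in the frame of cooler between -0.155 and 0.155 m and z of tray3 in the frame of cooler between 0.014 and 0.026 m and x of tray4 in the frame of cooler between -0.06 and 0.06 m and y of tray4 in the frame of cooler between -0.155 and 0.155 m and z of tray4 in the frame of cooler between 0.014 and 0.026 m and value of joint heater below 0.5 rad), for 0.3 s.
3. the heater lever is switched over to off (value of joint heater above 0.8 rad), for 0.2 s.
At the end, for the whole second after the job is handed in: Every tray present at rest, flat (0.08 rad), wholly on the cooling plate (centre within 60 mm in x, 155 mm in y of the plate's); spatula at rest and level (0.12 rad) across both hooks, grip point within 45 mm of midway; heater lever at 0.8 rad or more; nothing touched (x of tray1 in the frame of cooler between -0.06 and 0.06 m and y of tray1 in the frame of cooler between -0.155 and 0.155 m and z of tray1 in the frame of cooler between 0.014 and 0.026 m and angle between each of tray1, tray2, tray3, tray4's own z axis and vertical below 0.08 rad and linear speed of each of tray1, tray2, tray3, tray4, spatula below 0.02 m/s and x of tray2 in the frame of cooler between -0.06 and 0.06 m and y of tray2 in the frame of cooler between -0.155 and 0.155 m and z of tray2 in the frame of cooler between 0.014 and 0.026 m and x of tray3 in the frame of cooler between -0.06 and 0.06 m and y of tray3 in the frame of cooler between -0.155 and 0.155 m and z of tray3 in the frame of cooler between 0.014 and 0.026 m and x of tray4 in the frame of cooler between -0.06 and 0.06 m and y of tray4 in the frame of cooler between -0.155 and 0.155 m and z of tray4 in the frame of cooler between 0.014 and 0.026 m and x of spatula_grip in the frame of stand between -0.085 and -0.012 m and y of spatula_grip in the frame of stand between -0.045 and 0.045 m and z of spatula_grip in the frame of stand between 0.146 and 0.162 m and angle between spatula's own z axis and vertical below 0.12 rad and value of joint heater above 0.8 rad).
It fails at once if the fingers touch a hot tray (contact force between the fingers and tray1 above 0.5 N or contact force between the fingers and tray2 above 0.5 N or contact force between the fingers and tray3 above 0.5 N or contact force between the fingers and tray4 above 0.5 N).
It fails at once if a bystander is moved more than 40 mm or tipped over (distance of any of stain_bottle, jar, petri, slide_box, mug, weight, wash_bottle from where it was at the start of the episode above 0.04 m or angle between any of stain_bottle, jar, petri, slide_box, mug, weight, wash_bottle's own z axis and vertical above 0.5 rad).
Of tray1, tray2, tray3, tray4 only 3 to 4 are there at a start; the rules pass over those that are not, and their reading is None.
At some moment in a run one of tray1, tray2, tray3, tray4 may be knocked a few centimetres aside while the robot is not near it.
It also fails if it takes over 208 s, if anything falls off the work surface, if the arm or the gripper's body presses on something with over 40 N, if the wrist force passes 120 N, or if a joint passes its speed limit or range.

## Working session

There is one attempt and no reset: what is moved stays moved. The work goes in short steps, each a Python script; the robot and the scene stay as the last script left them, time stands still between calls to the robot, and variables do not carry over. Pictures are saved under pics/ and viewed, and the job is handed in when it is done.

```bash
mkdir -p pics; ls; python3 - <<'E'
from rig import manip
import cv2
for n in ["scene","top","wrist"]:
    c=manip.camera(n); cv2.imwrite(f"pics/a_{n}.png",c["image"][:,:,::-1])
    print(n,c["fx"],c["fy"],c["cx"],c["cy"]); print(c.get("cam_to_world",c.get("mount")))
print(manip.get_time(),manip.get_position(),manip.get_ee_rot(),manip.get_width())
E
```

```text
pics
scene 480.577281694815 480.577281694815 255.62573671740242 193.41565177065505
[[ 0.39475416  0.75632797 -0.52166767  1.30083658]
 [ 0.91873305 -0.31879451  0.23302285 -0.34000023]
 [ 0.00993692 -0.57126006 -0.82070896  1.3617446 ]
 [ 0.          0.          0.          1.        ]]
top 424.5511153534207 424.5511153534207 261.0406842432864 186.9045271091797
[[ 0.01039642 -0.99682733  0.07891251  0.40541585]
 [-0.99969599 -0.00859697  0.02310865 -0.02324342]
 [-0.02235693 -0.07912877 -0.99661367  1.68810611]
 [ 0.          0.          0.          1.        ]]
wrist 276.4726179766873 276.4726179766873 260.3133159427787 189.26383249537227
[[ 2.09785101e-04 -2.92086563e-01  9.56391863e-01 -1.59770607e-01]
 [ 9.99999781e-01 -5.39095413e-04 -3.83992791e-04 -7.10483551e-04]
 [ 6.27745601e-04  9.56391734e-01  2.92086386e-01 -7.38741742e-02]
 [ 0.00000000e+00  0.00000000e+00  0.00000000e+00  1.00000000e+00]]
0.15 [ 0.18388006 -0.5968931   0.21433772] [ 2.06098906  0.31145617 -2.06134143] 0.08549487884471307
```

View pics/a_scene.png

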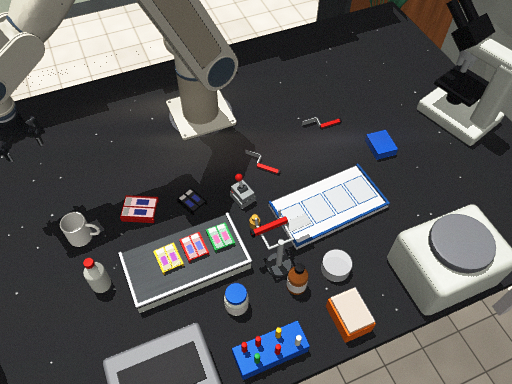

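View pics/a_top.png

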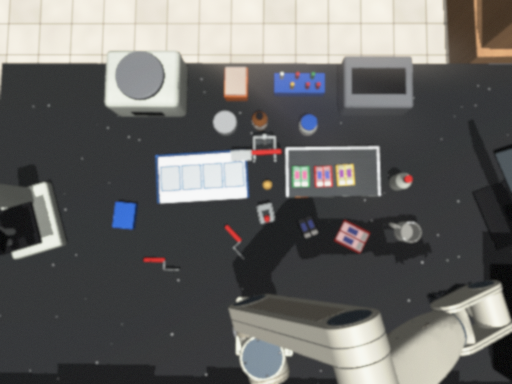

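View pics/a_wrist.png

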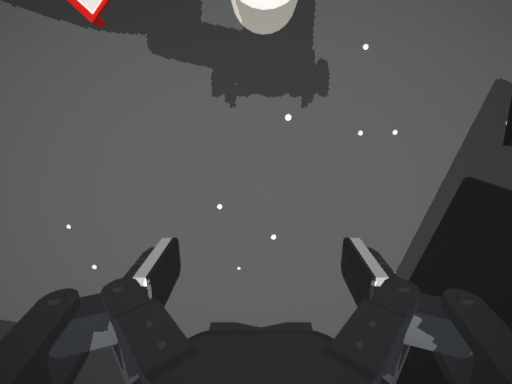

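The scene image shows three real trays on the warmer: yellow (167,258), red (194,247) and green (220,237). A large red tray (140,208) and a black one (191,200) lie on the bench. The largest spatula hangs on the stand at (270,228). I'll get coarse positions next.

```bash
cat > h.py <<'E'
from rig import manip
import cv2, numpy as np
from scipy.spatial.transform import Rotation as R
def cam(n):
    if n=="wrist":
        p=np.array(manip.get_position()); r=R.from_rotvec(manip.get_ee_rot()).as_matrix()
        T=np.eye(4);T[:3,:3]=r;T[:3,3]=p
        c=manip.camera(n); c["cam_to_world"]=T@np.array(c["mount"])
    else: c=manip.camera(n)
    return c
def ray(c,u,v):
    T=np.array(c["cam_to_world"]); d=T[:3,:3]@np.array([(u-c["cx"])/c["fx"],(v-c["cy"])/c["fy"],1.])
    return T[:3,3],d
def on_z(c,uv,z):
    o,d=ray(c,*uv); return o+d*(z-o[2])/d[2]
def tri(c1,uv1,c2,uv2):
    o1,d1=ray(c1,*uv1);o2,d2=ray(c2,*uv2);d1/=np.linalg.norm(d1);d2/=np.linalg.norm(d2)
    s,t=np.linalg.lstsq(np.stack([d1,-d2],1),o2-o1,rcond=None)[0]
    a,b=o1+s*d1,o2+t*d2; return (a+b)/2,np.linalg.norm(a-b)
def proj(c,p):
    T=np.linalg.inv(np.array(c["cam_to_world"]));q=T[:3,:3]@np.array(p)+T[:3,3]
    return q[0]/q[2]*c["fx"]+c["cx"],q[1]/q[2]*c["fy"]+c["cy"]
def down(yaw):  # tool x down, tool y along world dir (cos yaw, sin yaw)
    y=np.array([np.cos(yaw),np.sin(yaw),0]);x=np.array([0,0,-1.])
    return R.from_matrix(np.stack([x,y,np.cross(x,y)],1)).as_rotvec()
def save(c,name): cv2.imwrite(f"pics/{name}.png",c["image"][:,:,::-1])
E
python3 - <<'E'
from h import *
s=cam("scene");t=cam("top")
for n,uvz in {"green":(302,176,.061),"red":(323,176,.061),"yel":(345,175,.061),"w_bl":(286,197,.05),"w_br":(380,196,.05),"w_tl":(286,148,.053),"w_tr":(380,147,.053),"c_bl":(159,203,.02),"c_br":(248,200,.02),"c_tl":(157,157,.028),"c_tr":(235,152,.028),"handle":(266,152,.154),"sw":(266,213,.03)}.items():
    print(n,on_z(t,uvz[:2],uvz[2]).round(3))
a=s["image"][180:290,170:330];b=t["image"][120:250,200:360]
cv2.imwrite("pics/b.png",np.vstack([cv2.resize(a,(640,440),interpolation=2)])[:,:,::-1])
cv2.imwrite("pics/b2.png",cv2.resize(b,(640,520),interpolation=2)[:,:,::-1])
print(R.from_rotvec(manip.get_ee_rot()).as_matrix().round(2))
E
```

```text
green [ 0.578 -0.143  0.061]
red [ 0.578 -0.223  0.061]
yel [ 0.583 -0.307  0.061]
w_bl [ 0.497 -0.082  0.05 ]
w_br [ 0.504 -0.443  0.05 ]
w_tl [ 0.687 -0.081  0.053]
w_tr [ 0.694 -0.444  0.053]
c_bl [0.47  0.418 0.02 ]
c_br [0.485 0.066 0.02 ]
c_tl [0.652 0.429 0.028]
c_tr [0.674 0.12  0.028]
handle [ 0.655 -0.004  0.154]
sw [ 0.435 -0.005  0.03 ]
[[-0.    0.29 -0.96]
 [ 0.   -0.96 -0.29]
 [-1.   -0.   -0.  ]]
```

View pics/b.png

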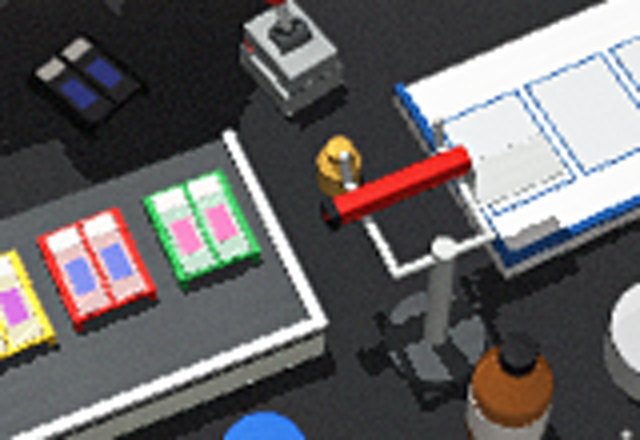

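View pics/b2.png

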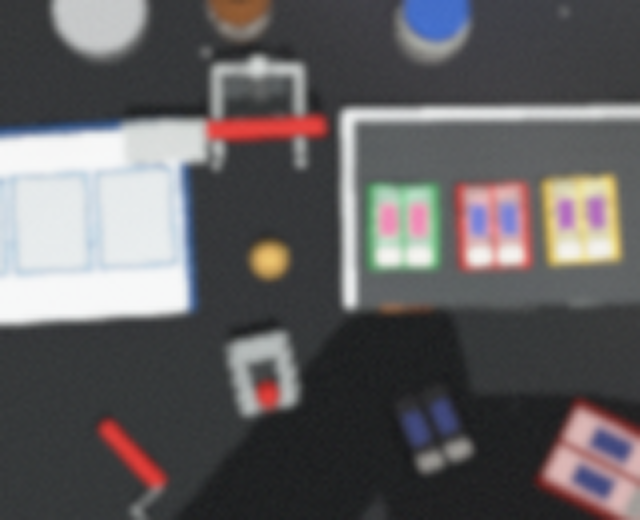

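```bash
python3 - <<'E'
from h import *
for p,y in [((.655,-.004,.157),np.pi),((.655,-.004,.25),np.pi),((.48,-.14,.15),np.pi/2),((.48,-.31,.1),np.pi/2),((.35,-.31,.12),np.pi/2),((.38,.1,.1),np.pi/2),((.38,.4,.1),np.pi/2),((.45,.38,.1),np.pi/2),((.45,.25,.3),np.pi/2),((.45,-.22,.3),np.pi/2),((.57,-.0,.35),np.pi)]:
    q=manip.solve_ik(p,down(y)); print(p,round(y,2),None if q is None else np.round(q,2))
E
```

```text
(0.655, -0.004, 0.157) 3.14 None
(0.655, -0.004, 0.25) 3.14 None
(0.48, -0.14, 0.15) 1.57 [-0.31  0.33  1.95  0.    0.85 -1.88]
(0.48, -0.31, 0.1) 1.57 [-0.59  0.5   1.82  0.    0.82 -2.17]
(0.35, -0.31, 0.12) 1.57 [-0.75  0.34  2.04  0.    0.76 -2.32]
(0.38, 0.1, 0.1) 1.57 [ 0.23  0.29  2.2  -0.    0.65 -1.34]
(0.38, 0.4, 0.1) 1.57 [ 0.79  0.48  1.87 -0.    0.8  -0.78]
(0.45, 0.38, 0.1) 1.57 [ 0.68  0.52  1.78 -0.    0.84 -0.89]
(0.45, 0.25, 0.3) 1.57 [ 0.48  0.16  1.78 -0.    1.19 -1.09]
(0.45, -0.22, 0.3) 1.57 [-0.48  0.14  1.81  0.    1.19 -2.05]
(0.57, -0.0, 0.35) 3.14 None
```

```bash
python3 - <<'E'
from h import *
import pickle
C={}
def go(n,p,y):
    manip.move_to(p,down(y)); manip.hold(0.3); C[n]=cam("wrist"); save(C[n],n); print(n,manip.get_time())
go("w_tr",(.61,-.225,.28),-np.pi/2)
go("w_sp",(.655,.03,.36),0)
go("w_sp2",(.58,.02,.36),-np.pi/2)
go("w_co",(.59,.245,.28),-np.pi/2)
pickle.dump(C,open("C.pkl","wb"))
E
```

```text
w_tr 2.65
w_sp 4.0833
w_sp2 5.825
w_co 7.125
```

View pics/w_tr.png

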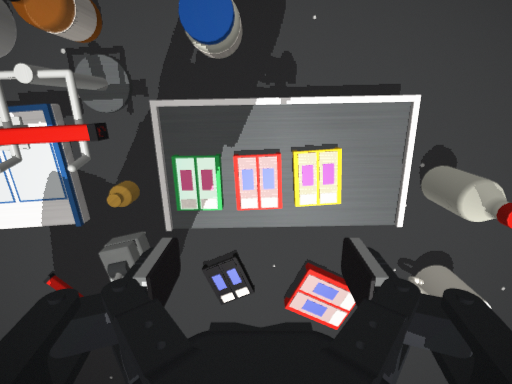

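View pics/w_sp.png

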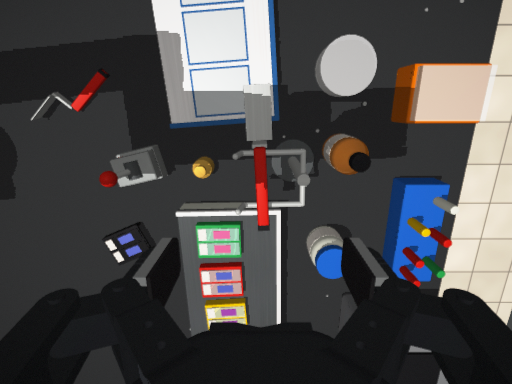

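View pics/w_sp2.png

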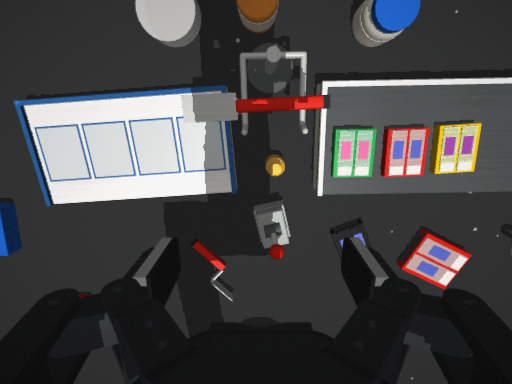

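View pics/w_co.png

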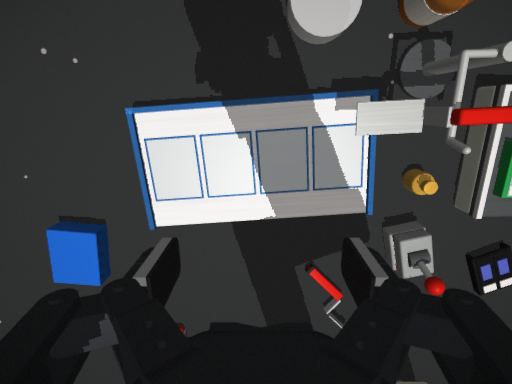

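The handle is visible in w_sp at (262,148)-(263,225) and in w_sp2 at (236,105)-(325,102). The trays in w_tr are green (198,183), red (258,181) and yellow (318,177). The two other red-handled spatulas, at (90,90) and (210,255), are smaller. Next I'll measure.

```bash
cat >> h.py <<'E'
def mask(c,col):
    h=cv2.cvtColor(c["image"],cv2.COLOR_RGB2HSV);H,S,V=h[...,0],h[...,1],h[...,2]
    r={"red":(H<6)|(H>174),"yellow":(H>22)&(H<34),"green":(H>48)&(H<80),"blue":(H>100)&(H<125)}[col]
    return (r&(S>140)&(V>70)).astype(np.uint8)
def hulls(c,col,win=None,minA=60):
    m=mask(c,col)
    if win: k=np.zeros_like(m);k[win[1]:win[3],win[0]:win[2]]=1;m=m*k
    m=cv2.morphologyEx(m,cv2.MORPH_CLOSE,np.ones((5,5)))
    cs,_=cv2.findContours(m,cv2.RETR_EXTERNAL,cv2.CHAIN_APPROX_NONE)
    return sorted([k for k in cs if cv2.contourArea(k)>minA],key=cv2.contourArea,reverse=True)
def tray(c,col,zt,pred=None):
    """best component whose projection on plane zt is ~80x66; returns x,y,yaw,size"""
    out=[]
    for k in hulls(c,col,minA=100):
        P=np.array([on_z(c,p[0]+0.0,zt)[:2] for p in k])*1000
        (cx,cy),(w,h),a=cv2.minAreaRect(P.astype(np.float32))
        if w<h: w,h,a=h,w,a-90
        a=(a+90)%180-90
        out.append((cx/1000,cy/1000,np.deg2rad(a),w,h))
    return out
E
python3 - <<'E'
from h import *
import pickle
C=pickle.load(open("C.pkl","rb"))
for n in ["w_tr","w_sp2","w_sp"]:
    for col in ["green","red","yellow"]:
        for o in tray(C[n],col,.0625):
            if 45<o[4]<90: print(n,col,np.round(o,3))
for n,w in [("w_sp",(240,130,280,240)),("w_sp2",(220,90,335,120)),("w_tr",(0,110,115,155))]:
    k=hulls(C[n],"red",w)[0]; r=cv2.minAreaRect(k); print(n,r, cv2.boxPoints(r).round(1).tolist())
    for p in cv2.boxPoints(r): print(on_z(C[n],p,.164).round(4))
E
```

```text
w_tr green [ 5.7800e-01 -1.3600e-01  9.0000e-03  8.1695e+01  6.7348e+01]
w_tr red [ 5.7900e-01 -2.2100e-01  4.0000e-02  8.2561e+01  6.5868e+01]
w_tr yellow [ 5.8600e-01 -3.0500e-01  6.1000e-02  8.2467e+01  6.7501e+01]
w_sp2 green [ 5.7700e-01 -1.3400e-01  1.2000e-02  8.0226e+01  6.7107e+01]
w_sp2 red [  0.375  -0.303   1.107 116.694  86.097]
w_sp2 red [ 5.7800e-01 -2.1800e-01  4.2000e-02  8.1041e+01  7.2079e+01]
w_sp2 yellow [ 5.8400e-01 -3.0100e-01  6.5000e-02  8.1425e+01  7.5755e+01]
w_sp green [ 5.7700e-01 -1.3200e-01 -1.0000e-03  8.0444e+01  7.0886e+01]
w_sp red [ 5.7800e-01 -2.1700e-01  4.4000e-02  8.1172e+01  7.6081e+01]
w_sp yellow [ 5.8400e-01 -2.9500e-01  7.3000e-02  8.2306e+01  7.0908e+01]
w_sp ((261.0022888183594, 186.04751586914062), (78.48250579833984, 12.081547737121582), 87.27368927001953) [[253.10000610351562, 147.10000610351562], [265.20001220703125, 146.60000610351562], [268.8999938964844, 225.0], [256.79998779296875, 225.5]]
[0.6447 0.0523 0.164 ]
[0.6602 0.053  0.164 ]
[ 0.6657 -0.0565  0.164 ]
[ 0.6488 -0.0574  0.164 ]
w_sp2 ((279.55938720703125, 103.62844848632812), (13.717855453491211, 87.66813659667969), 86.98721313476562) [[235.39999389648438, 99.0999984741211], [323.0, 94.5], [323.70001220703125, 108.19999694824219], [236.10000610351562, 112.80000305175781]]
[0.6605 0.051  0.164 ]
[ 0.6658 -0.0557  0.164 ]
[ 0.6498 -0.0577  0.164 ]
[0.6443 0.0506 0.164 ]
w_tr ((44.21197509765625, 134.23939514160156), (16.878915786743164, 89.28846740722656), 87.1375961303711) [[-0.800000011920929, 128.0], [88.4000015258789, 123.5999984741211], [89.19999694824219, 140.39999389648438], [0.0, 144.89999389648438]]
[0.6621 0.03   0.164 ]
[ 0.6662 -0.0578  0.164 ]
[ 0.65   -0.0557  0.164 ]
[0.6457 0.0337 0.164 ]
```

```bash
python3 - <<'E'
from h import *
import pickle
C=pickle.load(open("C.pkl","rb"))
c=C["w_co"]
for n,uv in {"bl":(128,108),"br":(379,91),"fl":(153,229),"fr":(373,215)}.items(): print(n,on_z(c,uv,.028).round(4))
# bay outline corners at z=.02 : outer left-front, right-front etc
for n,uv in {"bay_bl":(146,139),"bay_br":(361,124),"bay_fl":(157,201),"bay_fr":(365,188)}.items(): print(n,on_z(c,uv,.02).round(4))
g=np.array([.655,-.0033,.157]);o=down(.046)
manip.command_gripper(.045)
manip.move_to(g+[0,0,.1],o)
manip.servo_line(g,o,rate=.08)
print(manip.get_position(),manip.get_contact_force()); f0=np.array(manip.get_contact_force())
manip.command_gripper(.0,f_grip=100); print("w",manip.get_width())
manip.hold(.2); print(np.array(manip.get_contact_force())-f0)
save(cam("wrist"),"g1")
manip.servo_line(g+[0,0,.13],o,rate=.08)
manip.hold(.2);print(manip.get_time(),manip.get_width(),np.array(manip.get_contact_force())-f0,manip.get_torque())
for n in ["wrist","scene"]: save(cam(n),"g2_"+n)
E
```

```text
bl [0.6604 0.4339 0.028 ]
br [0.6826 0.0774 0.028 ]
fl [0.4711 0.4199 0.028 ]
fr [0.4949 0.064  0.028 ]
bay_bl [0.6155 0.4168 0.02  ]
bay_br [0.6369 0.0952 0.02  ]
bay_fl [0.5166 0.4112 0.02  ]
bay_fr [0.5378 0.0786 0.02  ]
[ 0.65543457 -0.00331955  0.15765394] [-0.6012284  -0.74938588 -0.48546927]
w 0.00018013958575987908
[-0.21790991  0.46394056  0.58550581]
13.475 5.4421510948155076e-05 [0.632538   1.00395008 1.26753104] [ 0.03003251 -0.00584361 -0.08374029]
```

View pics/g2_wrist.png

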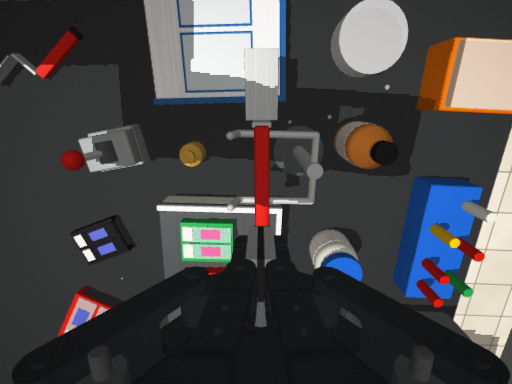

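View pics/g2_scene.png

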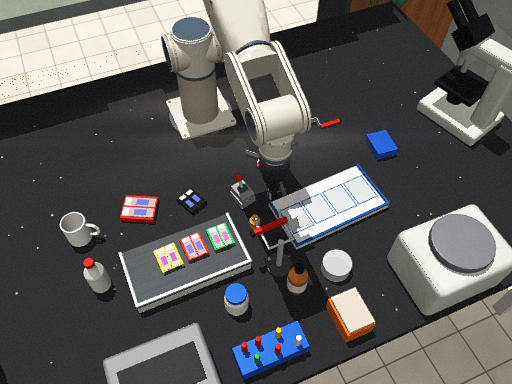

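View pics/g1.png

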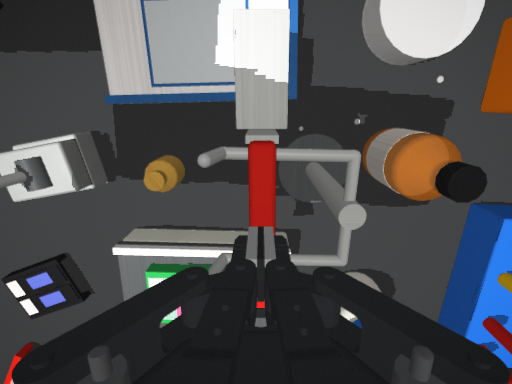

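The fingers closed above the handle and the spatula is still on its hooks, undisturbed. I'll triangulate the handle height.

```bash
python3 - <<'E'
from h import *
import pickle
C=pickle.load(open("C.pkl","rb"))
c=cam("wrist")
k=hulls(c,"red",(240,110,285,240))[0]; r=cv2.boxPoints(cv2.minAreaRect(k)); print(r.tolist())
for z in (.164,.15,.14,.13):
  print(z,[on_z(C["w_sp"],p,z)[:2].round(4).tolist() for p in [(253.1,147.1),(265.2,146.6),(268.9,225),(256.8,225.5)]])
  print(z,[on_z(C["w_sp2"],p,z)[:2].round(4).tolist() for p in [(235.4,99.1),(323,94.5),(323.7,108.2),(236.1,112.8)]])
  print(z,[on_z(C["w_tr"],p,z)[:2].round(4).tolist() for p in [(88.4,123.6),(89.2,140.4)]])
  print(z,[on_z(c,p,z)[:2].round(4).tolist() for p in r])
pickle.dump(c,open("c2.pkl","wb"))
E
```

```text
[[254.0, 126.0], [269.0, 126.0], [269.0, 226.0], [254.0, 226.0]]
0.164 [[0.6447, 0.0523], [0.6602, 0.0529], [0.6657, -0.0566], [0.6488, -0.0573]]
0.164 [[0.6604, 0.051], [0.6657, -0.0558], [0.6497, -0.0577], [0.6443, 0.0506]]
0.164 [[0.6662, -0.0578], [0.65, -0.0557]]
0.164 [[0.6453, 0.0512], [0.6602, 0.0519], [0.6662, -0.0568], [0.6495, -0.0576]]
0.15 [[0.6443, 0.0503], [0.6604, 0.0509], [0.6661, -0.0629], [0.6485, -0.0637]]
0.15 [[0.6607, 0.0522], [0.6662, -0.0588], [0.6496, -0.0608], [0.6439, 0.0518]]
0.15 [[0.6653, -0.0494], [0.6483, -0.0471]]
0.15 [[0.645, 0.0502], [0.6607, 0.0509], [0.6669, -0.0631], [0.6494, -0.064]]
0.14 [[0.644, 0.0488], [0.6606, 0.0495], [0.6665, -0.0674], [0.6484, -0.0682]]
0.14 [[0.6609, 0.0531], [0.6665, -0.0609], [0.6494, -0.063], [0.6437, 0.0526]]
0.14 [[0.6647, -0.0433], [0.6471, -0.0409]]
0.14 [[0.6448, 0.0495], [0.661, 0.0502], [0.6675, -0.0677], [0.6494, -0.0685]]
0.13 [[0.6437, 0.0474], [0.6608, 0.0481], [0.6668, -0.0719], [0.6482, -0.0727]]
0.13 [[0.6611, 0.054], [0.6669, -0.0631], [0.6493, -0.0652], [0.6434, 0.0535]]
0.13 [[0.6641, -0.0372], [0.6459, -0.0348]]
0.13 [[0.6446, 0.0487], [0.6613, 0.0495], [0.668, -0.0722], [0.6493, -0.0731]]
```

```bash
python3 - <<'E'
from h import *
s=cam("scene")
print(manip.get_position(),manip.get_width())
for p in [(.6524,.0517,.164),(.6573,-.0565,.164),(.655,-.0033,.135+.13),(.655,-.0033,.157+.13)]: print(proj(s,p))
a=s["image"][110:290,200:350];print(a.shape)
cv2.imwrite("pics/b3.png",cv2.resize(a,(600,720)[::1],interpolation=2)[:600,:,::-1])
E
```

```text
[ 0.65499034 -0.0033111   0.28696191] -0.0002298466585453729
(np.float64(286.9237210095942), np.float64(216.86406312015097))
(np.float64(253.72407535696345), np.float64(230.5912068364507))
(np.float64(271.5147014138255), np.float64(204.63987364002804))
(np.float64(271.8167961480034), np.float64(200.14087876512218))
(180, 150, 3)
```

View pics/b3.png

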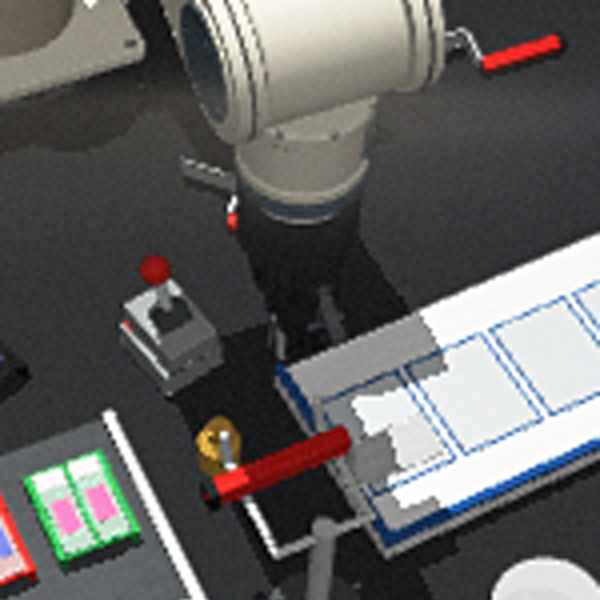

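Handle height 0.164 agrees with the scene view too, with its end seen at (287,219). So the open question is where the fingertips really are. I'll touch the empty plate with closed fingers to check.

```bash
python3 - <<'E'
from h import *
o=down(-np.pi/2)
manip.move_to((.58,.25,.12),o); manip.hold(.2)
s=cam("scene");a=s["image"][130:250,230:390];cv2.imwrite("pics/t1.png",cv2.resize(a,(800,600),interpolation=2)[:,:,::-1])
print([np.round(proj(s,(.58,.25,z)),1) for z in (.12,.098)])
f0=np.array(manip.get_contact_force()); z=.075
manip.servo_line((.58,.25,z),o,rate=.08);save(cam("wrist"),"t1w")
while z>.03:
    z-=.002; manip.servo_line((.58,.25,z),o,rate=.03)
    f=np.array(manip.get_contact_force())-f0
    if abs(f[2])>3: break
print(z,manip.get_position(),f,manip.get_width(),manip.get_time())
manip.servo_line((.58,.25,.12),o)
E
```

```text
[array([332.5, 185.9]), array([331.5, 189.9])]
0.028999999999999956 [0.57989625 0.24994475 0.02883973] [ 0.32010162  0.97948945 -0.26675318] 7.420018400214676e-05 22.2
```

View pics/t1.png

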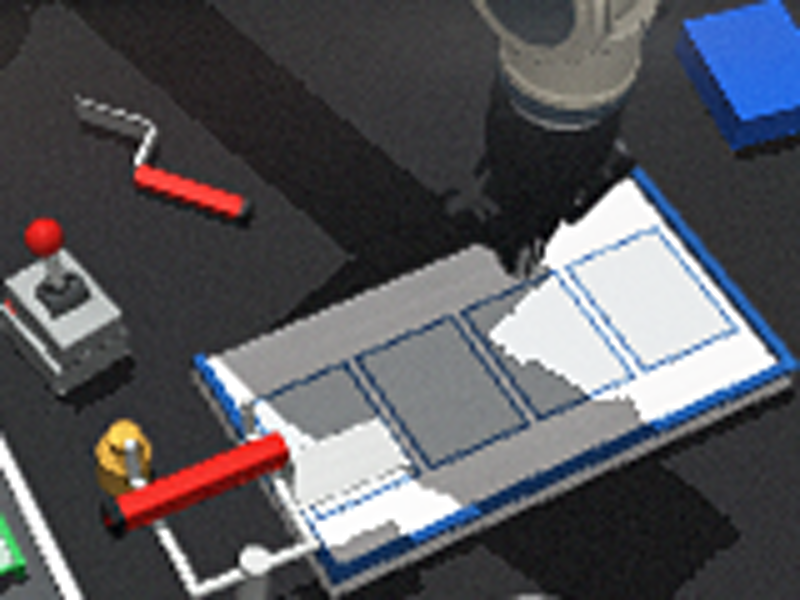

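No contact at TCP z=0.029, so the fingertips do not stand where stated. I'll continue the touch lower.

```bash
python3 - <<'E'
from h import *
o=down(-np.pi/2)
manip.servo_line((.58,.25,.04),o,rate=.15); manip.hold(.2)
f0=np.array(manip.get_contact_force()); z=.030
manip.servo_line((.58,.25,z),o,rate=.05)
while z>.0:
    z-=.001; manip.servo_line((.58,.25,z),o,rate=.03)
    f=np.array(manip.get_contact_force())-f0
    if abs(f[2])>3: break
print(z,manip.get_position(),f,manip.get_width(),manip.get_time())
save(cam("wrist"),"t2w")
manip.servo_line((.58,.25,.12),o)
E
```

```text
0.0029999999999999792 [0.5801147  0.25003645 0.00371753] [-0.78613851 -1.24871735  6.27995385] -4.276196496719014e-05 30.9417
```

View pics/t2w.png

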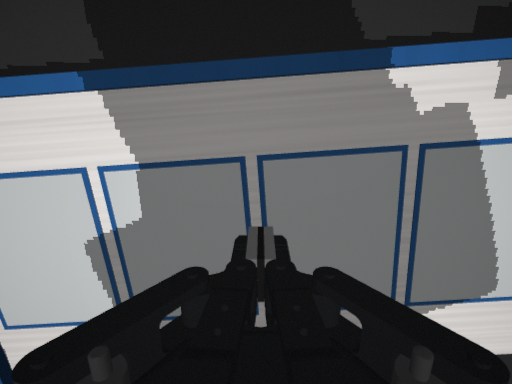

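Contact came at TCP z=0.0037 on the 20 mm plate. The fingertips are therefore 16 mm behind the reported TCP, not 22 mm ahead, and the finger pixels at (262,228) agree. The grasp point is then about 35 mm behind the TCP. I'll regrasp with that offset.

```bash
cat >> h.py <<'E'
GO=-0.035   # TCP z - grasp point z (tool down), measured
E
python3 - <<'E'
from h import *
g=np.array([.655,-.0033,.154+GO]);o=down(.046)
manip.command_gripper(.045)
manip.move_to(g+[0,0,.12],o);manip.hold(.2); f0=np.array(manip.get_contact_force())
for dz in (.04,.02,.01,0):
    manip.servo_line(g+[0,0,dz],o,rate=.08); f=np.array(manip.get_contact_force())-f0; print(dz,f.round(1))
    if np.linalg.norm(f)>5: raise SystemExit
manip.command_gripper(.0,f_grip=100); print("w",manip.get_width())
manip.hold(.2); print(np.array(manip.get_contact_force())-f0)
save(cam("wrist"),"g3")
manip.servo_line(g+[0,0,.08],o,rate=.06)
manip.servo_line(g+[0,0,.14],o,rate=.15)
manip.hold(.2);print(manip.get_time(),manip.get_width(),np.array(manip.get_contact_force())-f0,manip.get_torque())
for n in ["wrist","scene"]: save(cam(n),"g4_"+n)
E
```

```text
0.04 [-0.9  0.   2.1]
0.02 [-1.1 -0.1  1.8]
0.01 [-0.5  0.2  1.2]
0 [-0.8 -0.1  1.8]
w 0.014584894568743016
[-0.57161148 -0.53012494  5.26725399]
39.35 0.014326430003524194 [-0.14036032  0.18391341 -0.8709488 ] [-0.01972373 -0.06673564  0.00341664]
```

View pics/g4_wrist.png

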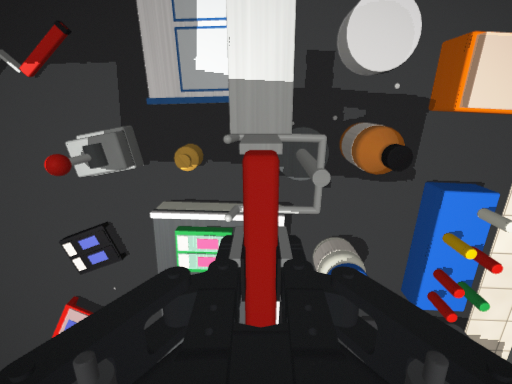

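View pics/g4_scene.png

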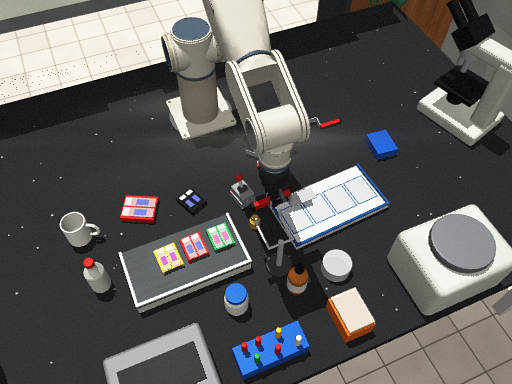

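Spatula gripped (width 14.3 mm) and lifted; in the wrist view the handle is at cols 243-280 and the blade at 228-293, so it is straight. Now the blade height gets calibrated by a light touch on the empty plate.

```bash
cat >> h.py <<'E'
CO=np.array([.577,.249]);CY=.066
DZ=0.0  # correction: blade underside z = tcpz - GO - .05 + DZ
DX=0.0
def tcp_for(origin,psi,zb):
    """TCP pose so that spatula origin (blade underside) is at origin(x,y), height zb, heading psi"""
    L=.100+DX
    return np.array([origin[0]-L*np.cos(psi),origin[1]-L*np.sin(psi),zb+.05+GO-DZ]),down(psi-np.pi/2)
E
python3 - <<'E'
from h import *
c=cam("wrist");p=np.array(manip.get_position());r=R.from_rotvec(manip.get_ee_rot()).as_matrix()
gz=p[2]-GO
for uv in [(243,151),(278,151)]: print("neck-end handle rel",r.T@(on_z(c,uv,gz+.010)-p))
p,o=tcp_for(CO,CY,.15); manip.move_to(p,o)
p,o=tcp_for(CO,CY,.03); manip.servo_line(p,o,rate=.15);manip.hold(.3)
f0=np.array(manip.get_contact_force()); z=.026
s=cam("scene");cv2.imwrite("pics/k1.png",cv2.resize(s["image"][130:250,230:390],(800,600),interpolation=2)[:,:,::-1]); save(cam("wrist"),"k1w")
while z>.008:
    z-=.001;p,o=tcp_for(CO,CY,z); manip.servo_line(p,o,rate=.03)
    f=np.array(manip.get_contact_force())-f0
    if abs(f[2])>3: break
print(z,manip.get_position(),f,manip.get_torque(),manip.get_time())
p,o=tcp_for(CO,CY,.05); manip.servo_line(p,o)
E
```

```text
neck-end handle rel [-0.04498225 -0.00794895 -0.05653563]
neck-end handle rel [-0.0450013   0.00659296 -0.05653299]
0.019999999999999993 [0.47727531 0.24245496 0.03531192] [-3.24105018 -1.43029895  5.61253204] [-0.09876763  0.13053145 -0.03000178] 44.175
```

View pics/k1.png

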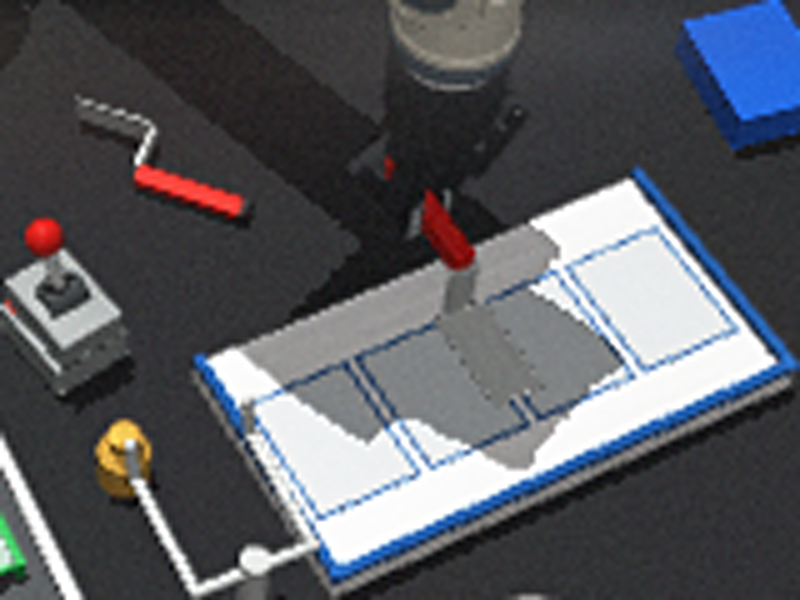

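View pics/k1w.png

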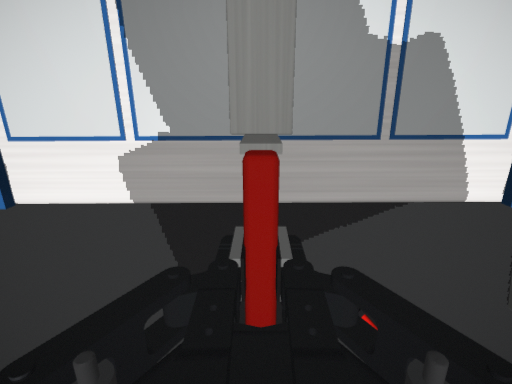

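Blade touched at exactly 0.020, so the height calibration holds. I'll re-measure the trays from above with the spatula in hand, then scoop green first.

```bash
cat >> h.py <<'E'
DX=.0015
def look(col,ref):
    """measure a tray on the warmer with wrist camera"""
    pass
def insert(tx,ty,psi,ztop=.045):
    u=np.array([np.cos(psi),np.sin(psi)]);t=np.array([tx,ty])
    manip.move_to(*tcp_for(t-.1*u,psi,ztop+.06))
    manip.servo_line(*tcp_for(t-.1*u,psi,ztop+.0045),rate=.12);manip.hold(.2)
    f0=np.array(manip.get_contact_force())
    for d in (.07,.05,.03,.015,.003):
        manip.servo_line(*tcp_for(t-d*u,psi,ztop+.0045),rate=.06)
        f=np.array(manip.get_contact_force())-f0; print(d,f.round(1))
        if np.linalg.norm(f[:2])>4: print("STOP");return False
    return True
def place(bx,by):
    c,s=np.cos(CY),np.sin(CY);t=CO+np.array([c*bx-s*by,s*bx+c*by]);u=np.array([c,s])
    return t,u
E
python3 - <<'E'
from h import *
manip.servo_line(*tcp_for(CO,CY,.15))
manip.move_to((.52,-.225,.25),down(-np.pi/2));manip.hold(.2)
c=cam("wrist");save(c,"m1")
for col in ["green","red","yellow"]:
    for o in tray(c,col,.0625):
        if 55<o[4]<90: print(col,np.round(o,3))
t=cam("top")
for col in ["green","red","yellow"]:
    for o in tray(t,col,.0625):
        if 50<o[4]<90: print("top",col,np.round(o,3))
E
```

```text
green [ 5.7700e-01 -1.3600e-01  1.4000e-02  7.9500e+01  6.6239e+01]
yellow [ 5.8400e-01 -3.0500e-01  6.7000e-02  8.0084e+01  6.8174e+01]
```

View pics/m1.png

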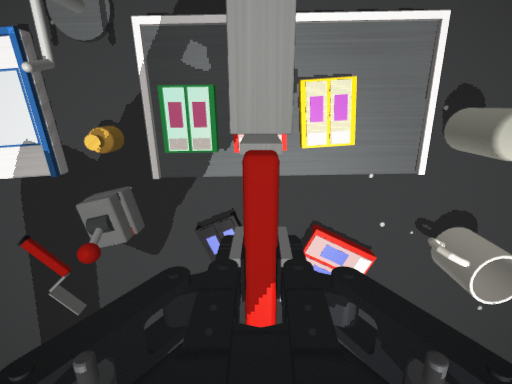

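Green is at (188,119) and yellow at (329,112), both unchanged; red is hidden behind the blade. Inserting under green.

```bash
python3 - <<'E'
from h import *
ok=insert(.5775,-.1355,.012)
save(cam("wrist"),"i1");s=cam("scene");cv2.imwrite("pics/i1s.png",cv2.resize(s["image"][190:290,170:290],(720,600),interpolation=2)[:,:,::-1]);print(ok,manip.get_time())
E
```

```text
0.07 [-0.8 -1.4 -0.9]
0.05 [-1.3 -0.4 -0.5]
0.03 [-2.4 -0.6 -0.1]
0.015 [-1.  -1.2  0.8]
0.003 [-1.8  0.5 -0. ]
True 51.525
```

View pics/i1.png

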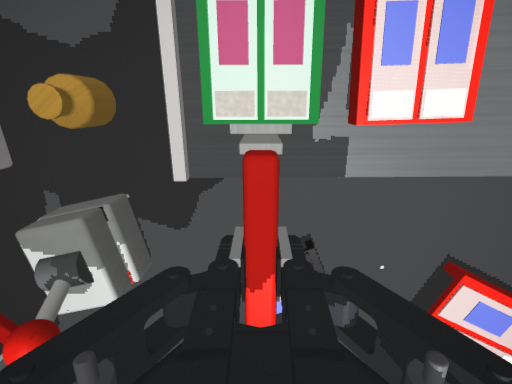

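View pics/i1s.png

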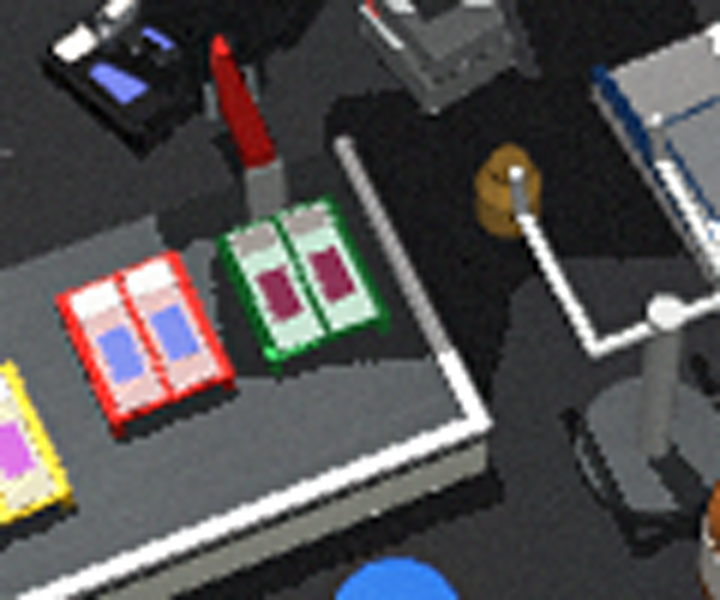

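The blade runs centred under green: visible strip at cols 232-292, tray front edge at 203-320. Now lifting.

```bash
python3 - <<'E'
from h import *
p=np.array(manip.get_position());f0=np.array(manip.get_contact_force())
manip.servo_line(p+[0,0,.03],rate=.04);manip.hold(.3)
print(np.array(manip.get_contact_force())-f0,manip.get_torque(),manip.get_time())
save(cam("wrist"),"i2");s=cam("scene");cv2.imwrite("pics/i2s.png",cv2.resize(s["image"][190:290,170:290],(720,600),interpolation=2)[:,:,::-1])
E
```

```text
[ 0.71157957  1.1505041  -2.28818974] [-0.01983064  0.23813824  0.03048292] 52.725
```

View pics/i2.png

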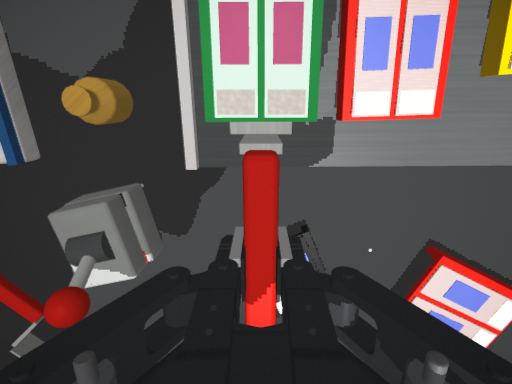

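View pics/i2s.png

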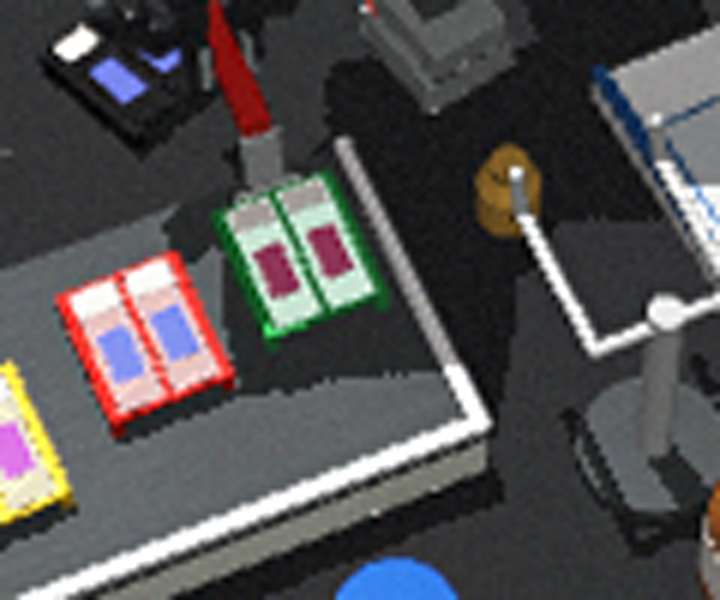

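Green rides level on the blade; its front edge is still at row 121. Carrying it to the +126 bay.

```bash
cat >> h.py <<'E'
def carry_place(by,tag,ox=-.003,rate=.22):
    p=np.array(manip.get_position());zc=.20
    manip.servo_line(np.array([p[0],p[1],zc+.05+GO]),rate=.15)
    t,u=place(0,by);o=t+ox*u
    manip.servo_line(*tcp_for(o,CY,zc),rate=rate);manip.hold(.2)
    save(cam("wrist"),tag+"a")
    manip.servo_line(*tcp_for(o,CY,.05),rate=.15)
    manip.hold(.2);f0=np.array(manip.get_contact_force())
    manip.servo_line(*tcp_for(o,CY,.0245),rate=.04);manip.hold(.2)
    print("set",np.array(manip.get_contact_force())-f0)
    for d in (.02,.05,.105):
        manip.servo_line(*tcp_for(o-d*u,CY,.0245),rate=.08); print(d,(np.array(manip.get_contact_force())-f0).round(1))
    save(cam("wrist"),tag+"b")
    manip.servo_line(*tcp_for(o-.105*u,CY,.16),rate=.2)
    c=cam("wrist");save(c,tag+"c");print(manip.get_time())
    return c
def in_cooler(x,y):
    d=np.array([x,y])-CO;c,s=np.cos(CY),np.sin(CY);return c*d[0]+s*d[1],-s*d[0]+c*d[1]
E
python3 - <<'E'
from h import *
c=carry_place(.126,"p1")
for o in tray(c,"green",.0375): print(np.round(o,3),in_cooler(*o[:2]))
E
```

```text
set [-0.10228894  0.14834309  1.53609225]
0.02 [ 0.2 -0.2  1.4]
0.05 [-0.2  0.2  1.5]
0.105 [-0.   0.1  0.9]
61.4833
```

View pics/p1c.png

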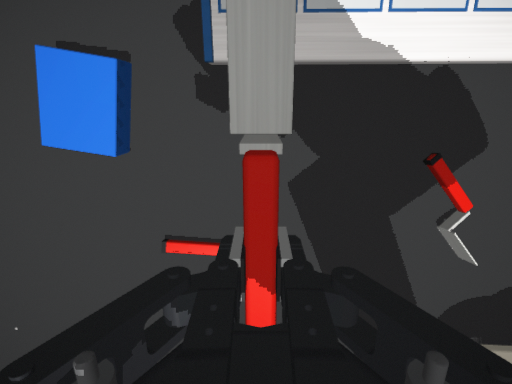

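```bash
python3 - <<'E'
from h import *
manip.move_to((.50,-.26,.25),down(-np.pi/2));manip.hold(.2)
c=cam("wrist");save(c,"m2")
for col in ["red","yellow"]:
    for o in tray(c,col,.0625):
        if 50<o[4]<90: print(col,np.round(o,3))
s=cam("scene");cv2.imwrite("pics/m2s.png",cv2.resize(s["image"][140:290,110:400],(800,414),interpolation=2)[:,:,::-1])
t=cam("top")
for o in tray(t,"green",.0375): print(np.round(o,3),np.round(in_cooler(*o[:2]),3))
E
```

```text
yellow [ 6.0900e-01 -3.2300e-01  6.8000e-02  8.0001e+01  5.6099e+01]
```

View pics/m2.png

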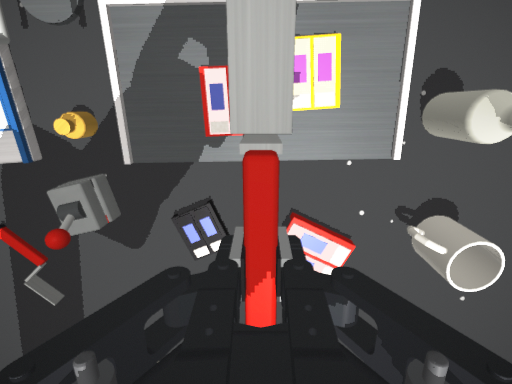

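View pics/m2s.png

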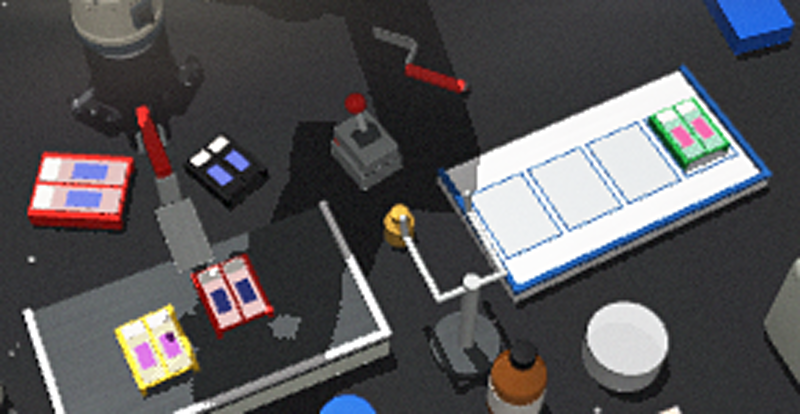

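Green stands in its bay. Yellow has been knocked back by about 2.5 cm, so I'll re-measure it from a side-shifted pose.

```bash
python3 - <<'E'
from h import *
manip.move_to((.53,-.14,.25),down(-np.pi/2));manip.hold(.2)
c=cam("wrist");save(c,"m3")
for col in ["red","yellow"]:
    for o in tray(c,col,.0625):
        if 50<o[4]<90: print(col,np.round(o,3))
manip.move_to((.53,-.40,.25),down(-np.pi/2));manip.hold(.2)
c=cam("wrist");save(c,"m4")
for col in ["red","yellow"]:
    for o in tray(c,col,.0625):
        if 50<o[4]<90: print(col,np.round(o,3))
E
```

```text
red [ 5.7800e-01 -2.2100e-01  4.2000e-02  8.0644e+01  6.7669e+01]
red [  0.386  -0.318   1.093 110.918  67.505]
yellow [ 6.0900e-01 -3.1500e-01  6.7000e-02  8.0341e+01  7.2382e+01]
red [ 4.12000e-01 -3.94000e-01  1.00000e-03  2.74958e+02  5.57800e+01]
red [ 5.7800e-01 -2.2500e-01  4.2000e-02  8.0100e+01  7.2201e+01]
yellow [ 6.0900e-01 -3.2000e-01  6.7000e-02  8.0322e+01  6.7900e+01]
```

View pics/m3.png

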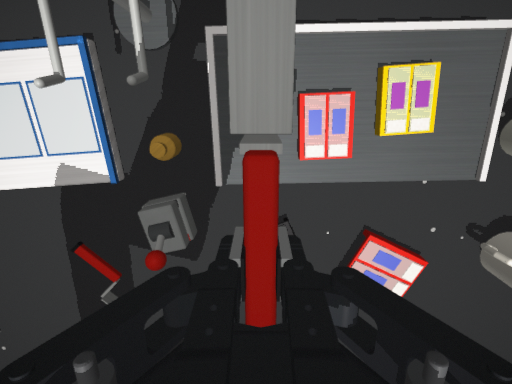

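In m3, red is at (327,125) and yellow at (408,99). After correcting for the visible tray sides, red is at (0.578,-0.2215) with yaw 0.042, and yellow at (0.609,-0.319) with yaw 0.067. Taking red, the smaller one on the warmer.

```bash
python3 - <<'E'
from h import *
print(manip.get_time(),manip.get_width())
ok=insert(.578,-.2215,.042)
save(cam("wrist"),"i3")
if ok:
    p=np.array(manip.get_position());f0=np.array(manip.get_contact_force())
    manip.servo_line(p+[0,0,.03],rate=.04);manip.hold(.3)
    print(np.array(manip.get_contact_force())-f0,manip.get_time());save(cam("wrist"),"i4")
    a,b=cv2.imread("pics/i3.png"),cv2.imread("pics/i4.png");cv2.imwrite("pics/i34.png",cv2.resize(np.hstack([a,b]),(800,300)))
E
```

```text
66.1917 0.014624178995539224
0.07 [-0.7 -1.4  0.3]
0.05 [-1.  -0.5  0. ]
0.03 [-0.7 -0.4  0.2]
0.015 [-1.  -0.5  0.9]
0.003 [-1.1 -0.6  0.3]
[-0.5348776   0.60595017 -1.20918012] 71.65
```

View pics/i34.png

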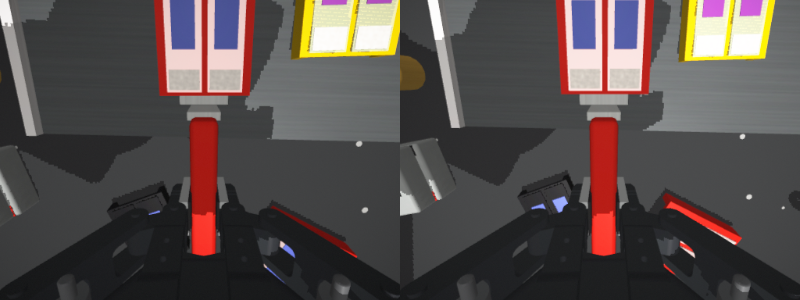

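Red is on the blade, centred and level (front edge at row 96 in both halves). I'll place it in the +42 bay, then re-measure yellow.

```bash
python3 - <<'E'
from h import *
carry_place(.042,"p2")
manip.move_to((.53,-.40,.25),down(-np.pi/2));manip.hold(.2)
c=cam("wrist");save(c,"m5")
for o in tray(c,"yellow",.0625): print("yellow",np.round(o,3))
s=cam("scene");cv2.imwrite("pics/m5s.png",cv2.resize(s["image"][140:290,110:400],(800,414),interpolation=2)[:,:,::-1])
E
```

```text
set [-0.48648887  0.10245215  0.95009993]
0.02 [ 0.5 -0.   1.2]
0.05 [ 1.1 -0.1  1.6]
0.105 [0.7 0.3 0.7]
80.3833
yellow [ 6.0900e-01 -3.2000e-01  6.6000e-02  8.0372e+01  6.7845e+01]
```

View pics/m5s.png

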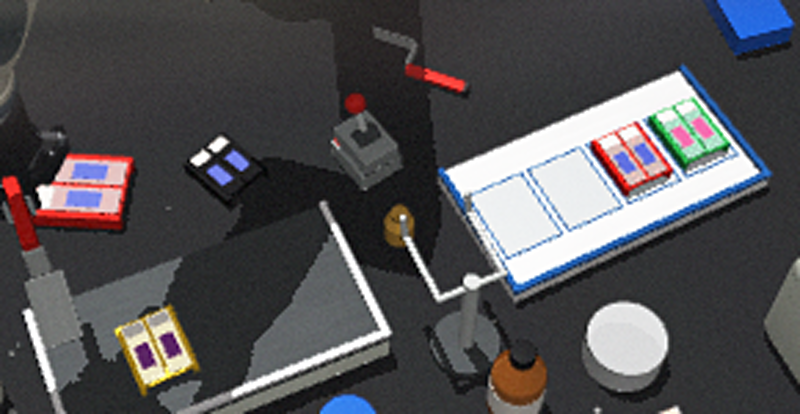

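View pics/m5.png

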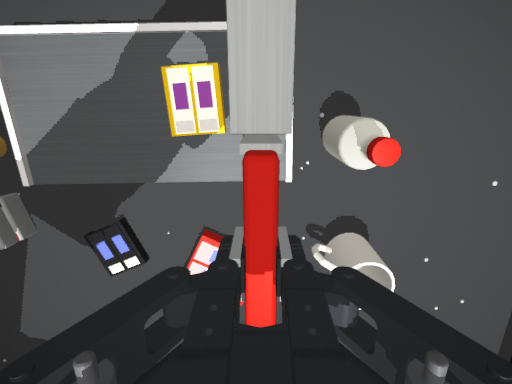

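Red and green stand in their bays; yellow is unchanged at (194,99). Taking yellow.

```bash
python3 - <<'E'
from h import *
ok=insert(.609,-.319,.066)
save(cam("wrist"),"i5")
if ok:
    p=np.array(manip.get_position());f0=np.array(manip.get_contact_force())
    manip.servo_line(p+[0,0,.03],rate=.04);manip.hold(.3)
    print(np.array(manip.get_contact_force())-f0,manip.get_time());save(cam("wrist"),"i6")
    a,b=cv2.imread("pics/i5.png"),cv2.imread("pics/i6.png");cv2.imwrite("pics/i56.png",cv2.resize(np.hstack([a,b]),(800,300)))
E
```

```text
0.07 [-0.3  0.3 -0.5]
0.05 [ 0.2 -0.4  0.4]
0.03 [-0.9  0.5  0.3]
0.015 [-0.3 -0.1  0. ]
0.003 [ 0.2  0.7 -0.9]
[ 0.02996328  1.0816782  -1.13987994] 88.375
```

View pics/i56.png

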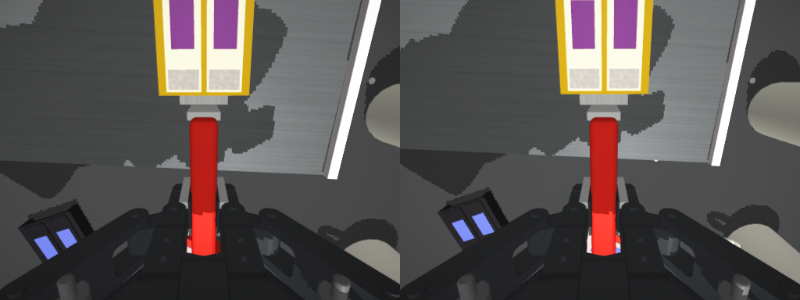

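Yellow is seated and level (front edge at row 95). Placing it in the -42 bay, then viewing the plate from above.

```bash
python3 - <<'E'
from h import *
carry_place(-.042,"p3")
manip.move_to((.50,.14,.28),down(-np.pi/2+CY));manip.hold(.3)
c=cam("wrist");save(c,"m6")
t=cam("top");s=cam("scene");cv2.imwrite("pics/m6s.png",cv2.resize(s["image"][140:290,110:400],(800,414),interpolation=2)[:,:,::-1])
for n,cc in (("wrist",c),("top",t)):
  for col in ["green","red","yellow"]:
    for o in tray(cc,col,.0375):
        if 50<o[4]<95: print(n,col,np.round(o,3),np.round(in_cooler(*o[:2]),3))
print(manip.get_time())
E
```

```text
set [1.56912155 0.04123544 2.45885943]
0.02 [0.6 0.2 1.2]
0.05 [1.1 0.7 1.7]
0.105 [0.9 0.8 2. ]
97.1833
wrist green [5.690e-01 3.740e-01 6.600e-02 7.817e+01 6.585e+01] [-0.     0.125]
wrist red [3.5200e-01 1.3100e-01 6.6000e-02 3.1594e+02 5.4123e+01] [-0.233 -0.103]
wrist red [5.7500e-01 2.8900e-01 6.6000e-02 7.6792e+01 6.8471e+01] [0.001 0.04 ]
98.3667
```

View pics/m6s.png

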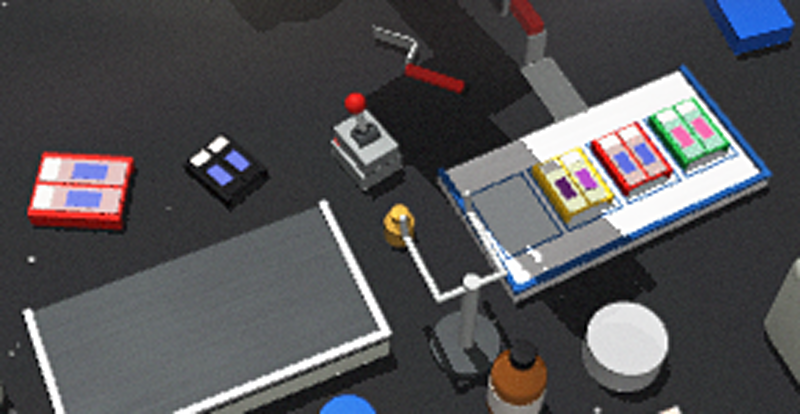

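View pics/m6.png

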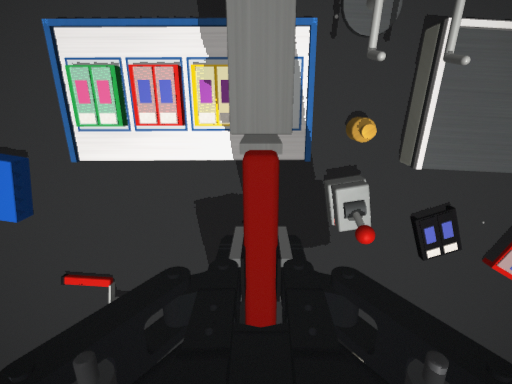

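All three trays stand in their bays: yellow (210,95), red (156,95), green (95,95). Hanging the spatula back by reversing the grasp.

```bash
python3 - <<'E'
from h import *
g=np.array([.655,-.0033,.154+GO]);o=down(.046)
manip.move_to(g+[0,0,.14],o);manip.hold(.3)
c=cam("wrist");save(c,"h0")
f0=np.array(manip.get_contact_force())
manip.servo_line(g+[0,0,.02],o,rate=.12)
dz=.012
while dz>-.003:
    dz-=.002 if dz>.004 else .001
    manip.servo_line(g+[0,0,dz],o,rate=.03); f=np.array(manip.get_contact_force())-f0
    if f[2]>3: break
print(dz,f,manip.get_time())
save(cam("wrist"),"h1"); save(cam("scene"),"h1s")
E
```

```text
0.0 [-1.99091415  0.98059358  4.72492501] 103.7
```

View pics/h1.png

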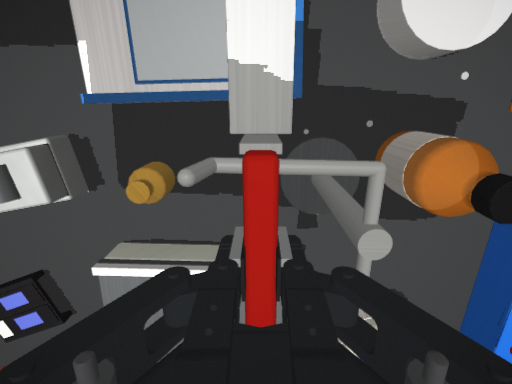

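The handle rests on the hooks at the expected height, between the hook tip (190,178) and the post (372,240). Releasing and checking.

```bash
python3 - <<'E'
from h import *
import pickle
g=np.array([.655,-.0033,.154+GO]);o=down(.046)
manip.command_gripper(.045);manip.hold(.2)
manip.servo_line(g+[0,0,.15],o,rate=.12);manip.hold(.3)
c=cam("wrist");save(c,"h2")
k=hulls(c,"red",(230,60,300,260))[0];r=cv2.boxPoints(cv2.minAreaRect(k))
print([on_z(c,p,.164).round(4).tolist() for p in r])
manip.move_to((.48,.0,.25),down(0));manip.hold(.3)
c=cam("wrist");save(c,"h3")
manip.move_to((.50,-.03,.25),down(-np.pi/2));manip.hold(.3)
d=cam("wrist");save(d,"h4");pickle.dump((c,d),open("L.pkl","wb"))
print(manip.get_time())
E
```

```text
[[0.6447, 0.0516, 0.164], [0.6596, 0.0522, 0.164], [0.6656, -0.0565, 0.164], [0.6488, -0.0573, 0.164]]
108.9333
```

View pics/h2.png

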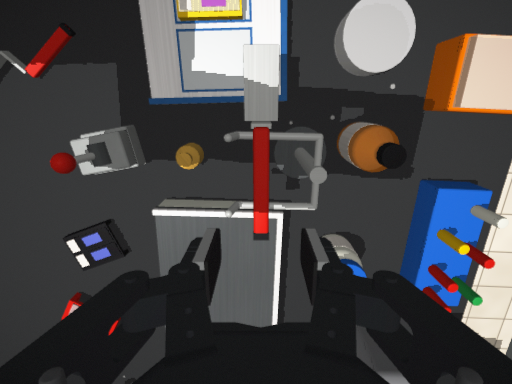

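View pics/h3.png

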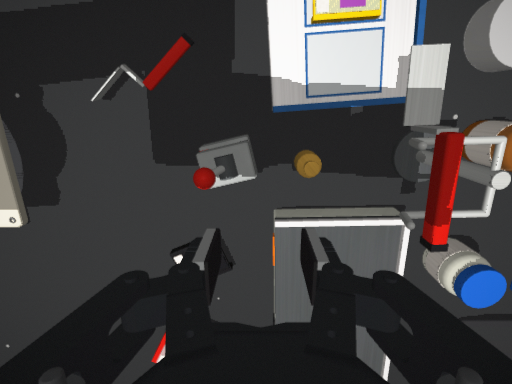

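View pics/h4.png

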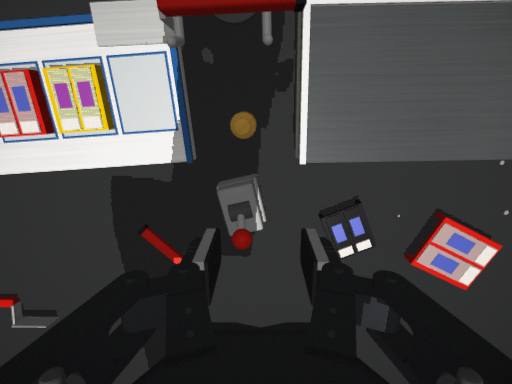

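The spatula hangs exactly as at the start (handle corners agree within 1 mm). The lever ball is at (204,178) in h3 and (242,239) in h4; triangulating it and the box.

```bash
python3 - <<'E'
from h import *
import pickle
c,d=pickle.load(open("L.pkl","rb"))
def ball(c,w):
    (u,v),r=cv2.minEnclosingCircle(hulls(c,"red",w)[0]);return u,v,r
a=ball(c,(185,160,220,195));b=ball(d,(225,222,260,258));print(a,b)
print(tri(c,a[:2],d,b[:2]))
for n,im in (("c",c["image"][120:200,180:270]),("d",d["image"][165:260,200:280])):
    cv2.imwrite(f"pics/L{n}.png",cv2.resize(im,None,fx=7,fy=6,interpolation=2)[:,:,::-1])
E
```

```text
(203.6842041015625, 178.1052703857422, 11.138250350952148) (241.73077392578125, 238.8076934814453, 10.3383150100708)
(array([ 0.41424925, -0.00623544,  0.09888186]), np.float64(0.00011037535175702244))
```

View pics/Lc.png

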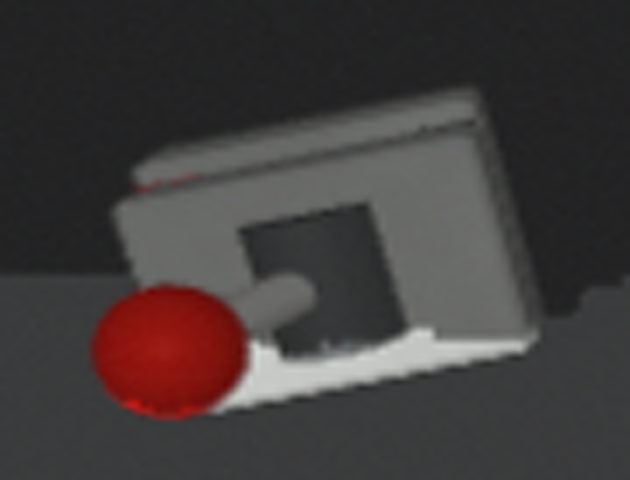

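View pics/Ld.png

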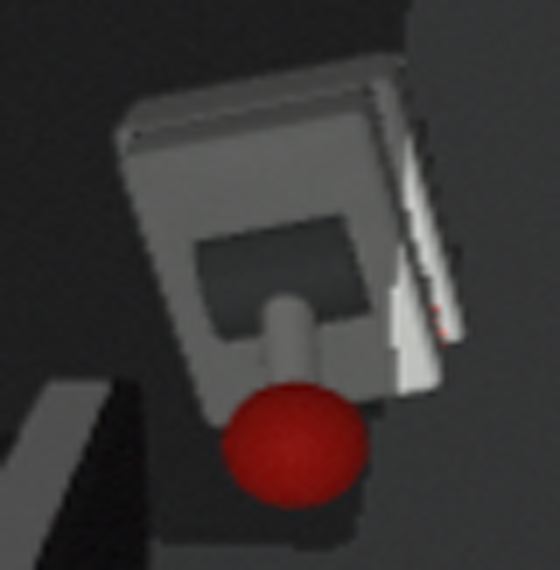

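The ball is at (0.414,-0.006,0.099), as expected. The box's x axis is at about +0.26 rad, read off its long edge. I'll push with closed fingers, force-limited.

```bash
python3 - <<'E'
from h import *
a=.264;u=np.array([np.cos(a),np.sin(a),0]);b=np.array([.4142,-.0062,.064])
o=down(a-np.pi/2)
manip.command_gripper(0.0,f_grip=40)
manip.move_to(b-.05*u+[0,0,.09],o)
manip.servo_line(b-.05*u,o,rate=.12);manip.hold(.2)
f0=np.array(manip.get_contact_force())
for d in np.r_[-.03,-.02,np.arange(-.015,.0265,.004),.026]:
    manip.servo_line(b+d*u,o,rate=.05);f=np.array(manip.get_contact_force())-f0;print(round(d,3),f.round(1))
    if np.linalg.norm(f)>12:break
manip.servo_line(b-.03*u,o,rate=.15)
manip.servo_line(b-.03*u+[0,0,.15],o,rate=.15)
manip.move_to((.50,-.03,.25),down(-np.pi/2));manip.hold(.3)
c=cam("wrist");save(c,"z1")
k=[x for x in hulls(c,"red",(220,150,280,255),20)]
for x in k:
    (p,r)=cv2.minEnclosingCircle(x);print(p,r,on_z(c,p,.099))
print(manip.get_time())
E
```

```text
-0.03 [-0.8 -0.  -0.6]
-0.02 [-0.9  0.  -1.7]
-0.015 [-1.1  0.8 -0.6]
-0.011 [-0.6  0.5  0.4]
-0.007 [ 0.1  0.8 -1.4]
-0.003 [-1.3  0.8 -0.6]
0.001 [-1.6  1.7 -0.5]
0.005 [0.2 1.5 0.4]
0.009 [-0.7  0.6  0.3]
0.013 [-1.1  1.6  0.1]
0.017 [-0.6  0.8 -0.5]
0.021 [-0.4  1.7 -0. ]
0.025 [-8.7 -2.9  3.5]
0.026 [-10.9  -4.1   6.9]
(232.68995666503906, 204.52149963378906) 10.614004135131836 [0.4587862  0.00375022 0.099     ]
117.7167
```

View pics/z1.png

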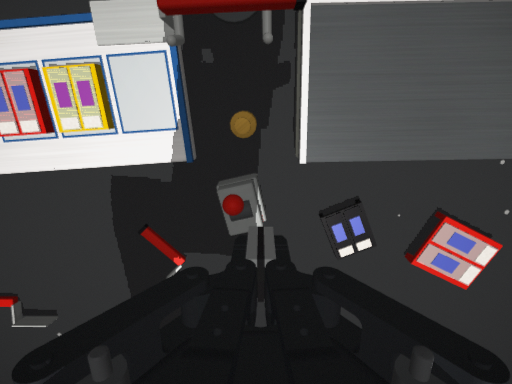

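The lever is over: the ball moved from (242,239) to (233,205), 46 mm of 48, and the stop was felt. One final check of everything.

```bash
python3 - <<'E'
from h import *
manip.move_to((.55,.22,.32),down(-np.pi/2+CY));manip.hold(.3)
c=cam("wrist");save(c,"f1")
for col in ["green","red","yellow"]:
    for o in tray(c,col,.0375):
        if 50<o[4]<95: print(col,np.round(o,3),np.round(in_cooler(*o[:2]),3),"yaw",round(o[2],3))
manip.move_to((.40,.25,.4),down(-np.pi/2+CY))
s=cam("scene");cv2.imwrite("pics/f1s.png",cv2.resize(s["image"][140:310,50:400],(800,389),interpolation=2)[:,:,::-1]);print(manip.get_time())
E
```

```text
red [5.7500e-01 2.9000e-01 6.4000e-02 7.6063e+01 6.5902e+01] [0.001 0.041] yaw 0.064
119.875
```

View pics/f1s.png

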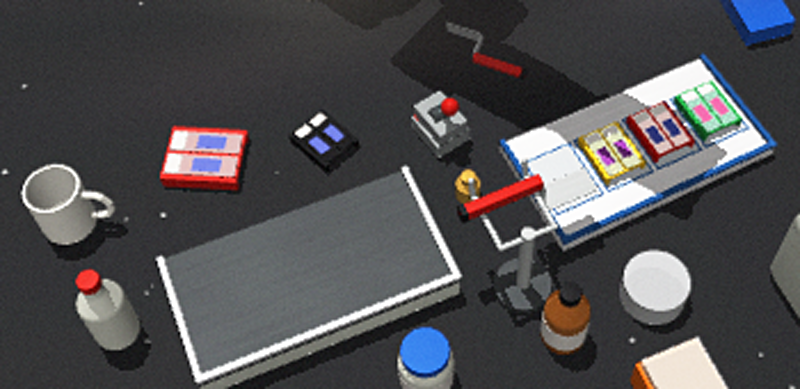

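View pics/f1.png

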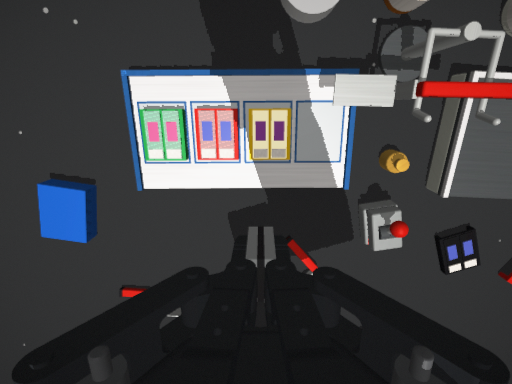

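Green (164,134), red (217,134) and yellow (270,135) are each inside a bay outline. The spatula is on both hooks at (465,90), the lever is over, and the bystanders are in place. Handing in.

```bash
python3 -c "
from rig import manip
manip.hold(.3);print(manip.sign_off(),manip.get_time())"
```

```text
the job is handed in; nothing more can be done
the job is handed in; nothing more can be done
```

I moved all three trays present (green, red, yellow; no blue one) from the warmer to the cooling plate with the spatula. I then hung the spatula back, switched the heater off, and handed in at about 120 s; `sign_off` reports no verdict.

**Last checks**
- **Trays:** In the final picture each tray lies inside its own bay outline. Green and red measured within about 2 mm of their bay centres. Yellow was confirmed by sight only, because the colour mask missed it once it was on the plate.
- **Spatula:** It rests on both hooks, with the handle corners within about 1 mm of where they started.
- **Heater lever:** The ball moved about 46 mm of an expected 48 mm, and I felt the end stop.
- **Bystanders:** They looked undisturbed, judged by eye in the last pictures.

**What went differently**
- **Fingertips:** They sit 16 mm behind the reported TCP, not 22 mm ahead as stated. My first grasp closed above the handle without disturbing anything. A touch on the empty plate gave the true offset, and the second grasp held.
- **Yellow tray:** It was knocked about 2.5 cm back during the run, so I measured it again before lifting it.
- **Order:** I hung the spatula before switching the lever, so that I could push the lever with empty, closed fingers.

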